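# Clear the label reader and present the notched slide

### The arm

A 6-joint arm with a two-finger parallel gripper is mounted at the origin on the work surface. World frame = base frame: x ahead of the robot, y to its left, z up, the work surface at z = 0. Lengths are in m, angles in rad, forces in N, time in s.
With the tool pointing down it reaches from about 0.25 to 0.725 m from the base axis. Payload 4 kg.
Tool frame: the origin (TCP) lies between the finger pads; the fingertips stand 11 mm ahead of it and the grasp point (between the pads) lies 8 mm behind it (bot.tip_extent is the distance from the TCP to the fingertips, in m); z points along the fingers, y is the line along which they close (so a half turn about z gives the same grasp; the last joint's range is limited). The gripper opens to 85 mm and grips with 20 to 120 N. Pads are 22 mm wide; open, the fingers measure 114 mm over their backs; the gripper's body (76 mm by 85 mm) begins 54 mm behind the grasp point. The pads swing forward as they close: fully open they stand 13 mm farther back than shut.
Start: joints at [0, 0.241, 0.005, 1.335, 0, 1.571], TCP at [0.5, -0, 0.242] pointing down, gripper open.
Joint ranges: [-2.72, 2.72], [-1.05, 1.87], [-1.09, 1.28], [-1.99, 2.15], [-1.42, 1.44], [-3.14, 3.14]. Speed limits (rad/s): [2.79, 2.79, 3.14, 3.14, 3.14, 3.14].

### API

Orientations are given as a unit quaternion [x, y, z, w].
In Python, from workcell import bot gives the robot as it stands. The module is installed in compiled form; this text tells all that it offers.
- The arm moves only by the tool drive_tool, never from a script. Its argument "rows" is a list of rows, each an object of numbers: "dx", "dy", "dz": the shift along the tool's x, y, z in units of 50 mm (1.0 is 50 mm); "wx", "wy", "wz": the turn, a rotation vector about the tool's x, y, z in units of 5 degrees (1.0 is 5 degrees); "hand": the finger opening in mm, from 0 to 85.4. A call has 1 to 20 rows; each row is the pose to reach, as a shift and turn from the pose commanded when the call began, along the tool's axes at that moment; what a row does not reach only later rows make up. A row lasts 1/10 s, in which the tool goes at most 50 mm and 8.59 degrees, less where a joint would pass 70% of its speed; a pose out of reach is approached as far as the arm can. A call with a gripper value outside its range is refused whole. The fingers move at their own pace and stop on an object; the grip force is fixed at half the most. Time passes only in rows, so rows that repeat a pose let the fingers close. It gives the time, the measured TCP pose, the force, the opening and the grip force at its end, in the units of the state.
- bot.get_obs(): the state, without advancing time (a new reading comes with each control period).
- bot.camera(name): name is "scene" or "side" or "wrist"; returns the picture (420x560x3 uint8, red, green, blue); there is no depth.
- bot.get_calibration(name): a dict with "vfov" (degrees; the focal length in pixels is half the picture's height over the tangent of half this angle, whatever the lens; pixels are square), "cx", "cy" (the principal point, pixels), "origin" and "rotation" of the camera in the world; the wrist camera has in their place "mount" (4x4, takes a point from camera to tool coordinates, whose origin is the TCP and whose axes are the flange's). Camera axes: x right, y up, looking along -z (the intrinsics and any distortion apply to the point x, -y, -z); pixel columns grow to the right and rows downward; lengths in m; the calibration is good to about 2 mm. A picture is of the moment at which its call begins: read the wrist's pose just before it. get_calibration takes no time and is no camera call.
- bot.job_done(): hands the job in; it is judged then, once.
Trained networks look in the newest picture that a camera, given by its name, has taken for a name from the list of things; names that differ only in an ending like _2 or _b are one class to them, and where a whole thing is asked for, a point or a joint stands for the part that bears it (a point fixed in the world has none). Each returns a list of dicts, best first, with "score" (0 to 1); they miss things now and then, are a little off and sometimes report something else, mostly with a low value. They report only what shows in the picture. A call takes as long as a camera call.
- bot.look_for(camera, thing): "extent" ([centre column, centre row, width, height] in pixels, round what is visible of it).
- bot.outline_of(camera, thing): "region" (420x560 bool, what is visible of it) and "extent" ([centre column, centre row, width, height] in pixels, round what is visible of it).
The state is a dict: "clock": time; "joint_pos": joint angles; "joint_vel": joint speeds; "tau": joint torques, N m; "eef_pos": TCP position; "tool_rot": TCP orientation; "ft_force": force on the tool from outside, world axes, zero at the start; "ft_torque": the same for the moment, N m; "grip_width": finger opening in m; "grasp_force": force on a finger pad.
Only numpy, scipy, OpenCV 4.12 (cv2) and the standard library are available. Lean on these libraries where they do the work, as an engineer would, in place of code of your own. Each camera call takes 0.05 s, during which the arm holds its last target. There are 200 camera calls.

### The job

First clear the label reader: take the cup off its pad and nest it fully down, upright, into the identical cup standing on the bench, and let it go. Then find the slide carrier with the small corner notch, draw it out of its stand and present it: held in mid-air with the frosted label end over the ring on the pad, 100 mm above the bench, and the carrier tipped back so that its label looks up squarely at the reader's eye. Finish while still holding it there; leave the un-notched carrier and everything else on the bench undisturbed.

Things in the scene. Friction and masses are not known exactly. Their poses are not given: they have to be found in the camera images.
- cup_reader_mid (a point): White tapered cup that starts standing on the reader's pad (10 mm above the bench). Like the other cup: 75 mm tall, 38 mm across the foot, 56 mm across the open rim, wall 3 mm, thick bottom (inner floor 32 mm above the foot), 60 g or so. Its origin at its centre, half-way up (37.5 mm above the foot); z is the cup's axis, towards the rim.
- cup_bench_mid (a point): The identical cup, standing open on the bench. Its origin at its centre, half-way up. With the other cup fully nested in it, that cup's centre is 32 mm above this one's, and its top 32 mm stay visible above this rim.
- slide_mid (a point): Centre of the notched slide carrier, a flat black plastic plate with a glass slide set in it, 100 mm long, 46 mm high as it stands, 8 mm thick, 30 to 65 g. It stands loosely on its long edge in a slotted stand, facing any way round: its lower edge is 8 mm above the bench, the stand (90 x 60 x 24 mm) hides its lowest 16 mm, the upper 30 mm are free to pinch across the thickness.
- slide: The same carrier; origin at the middle of its lower edge, 23 mm below the centre. x runs along its length to the frosted, notched end; y out of the label face; z up as it stands, to the notched edge. The notch, 9 mm long and 10 mm deep, is cut from the upper corner of the frosted end: looking at the label face, notch up, it is at the upper left.
- label (a point): Centre of the frosted label field (26 x 32 mm, whitish, on one face only) of the notched carrier: 27.5 mm from the carrier's centre towards the notched end, 4 mm out on the label face and 3.5 mm towards the lower edge. Axes as the carrier's.
- spot (a point): The reading point in mid-air: 100 mm above the bench, straight above the centre of the ring (60 mm across) on the reader's pad (110 x 110 x 10 mm). The eye, a black 45 mm head on a post beyond the pad, looks straight at it from 260 mm away, 40 degrees above level. x axis: from this point up to the eye; the label's y axis should point along it. y axis: level.
- blank_mid (a point): Centre of the other carrier: same size and stand, but with square corners, no notch and no frosted label. Stays where it is.
- jar: Small closed jar, 38 mm across, 50 mm tall, bystander; origin at the centre of its underside.
- tape: Roll of white tape lying flat, 64 mm across, 18 mm tall, bystander; origin at the centre of its underside.
- counter: Steel hand tally counter, 50 x 60 x 38 mm, bystander; origin at the centre of its underside.
- note_block: Block of note paper, 90 x 90 x 25 mm, bystander; origin at the centre of its underside.

How it is judged:
By the outcome, as a careful person would: the job done as asked, in the order asked, and still so for the second after the job is handed in, while the arm keeps its last pose, push and grip.
It also fails if it takes over 56 s, if anything falls off the work surface, if the arm or the gripper's body presses on something with over 40 N, if the wrist force passes 120 N, or if a joint passes its speed limit or range.

## Working session

There is one attempt and no reset: what is moved stays moved. The work goes in short steps, Python scripts to look and compute and a tool call to move; the robot and the scene stay as the last step left them, time stands still between calls to the robot, and variables do not carry over. Pictures are saved under pics/ and viewed, at most 10 in all, crops included, and the job is handed in when it is done.

Besides the shell and the picture viewer there is one more tool, called as a command line: name --argument value ..., lists and objects as JSON in quotes. drive_tool: Moves the arm, as the interface text tells. Its arguments: {"type":"object","properties":{"rows":{"type":"array","items":{"type":"object","properties":{"dx":{"type":"number"},"dy":{"type":"number"},"dz":{"type":"number"},"wx":{"type":"number"},"wy":{"type":"number"},"wz":{"type":"number"},"hand":{"type":"number"}}}}},"required":["rows"]}

```bash
mkdir -p pics; ls; python3 - <<'E'
from workcell import bot
import cv2,numpy as np
print(bot.get_obs())
for c in ["scene","side","wrist"]:
    k=bot.get_calibration(c);print(c,k)
    im=bot.camera(c);cv2.imwrite(f"pics/{c}0.png",im[:,:,::-1])
    for t in ["cup_reader_mid","slide_mid","label","blank_mid","spot","jar","tape","counter","note_block"]:
        try: print(t,[(round(d["score"],2),np.round(d["extent"],1).tolist()) for d in bot.look_for(c,t)][:4])
        except Exception as e: print(t,e)
E
```

```text
pics
{'clock': 0.0, 'joint_pos': array([-3.66803658e-05,  2.41413451e-01,  3.69631185e-03,  1.33518578e+00,
        1.76010262e-05,  1.57079506e+00]), 'joint_vel': array([-1.81297221e-03,  1.04891526e-03,  6.18929159e-04, -2.23849952e-04,
       -9.37066815e-05, -1.89467425e-04]), 'tau': array([ 5.50268451e-04, -3.72315860e+01,  2.52406776e+01,  1.67737965e-02,
        2.29149265e-05,  1.14679995e-05]), 'eef_pos': array([ 4.99382820e-01, -1.31692444e-05,  2.41402040e-01]), 'tool_rot': array([ 0.70711892,  0.70709386, -0.00073856, -0.00075103]), 'ft_force': array([ 0.21115672, -0.59800405, -0.13512453]), 'ft_torque': array([-0.05780158,  0.01536802,  0.04038292]), 'grasp_force': 0.0, 'grip_width': 0.08559259122432304}
scene {'vfov': 43.2752907968686, 'cx': 279.4396554465863, 'cy': 209.7569143917611, 'origin': array([ 1.09865123, -0.44797071,  0.97984593]), 'rotation': array([0.32232012, 0.14046864, 0.36805077, 0.86076532])}
cup_reader_mid [(0.73, [271.9, 260.8, 26.0, 37.6])]
slide_mid [(0.86, [144.8, 308.0, 22.5, 45.3])]
label [(0.84, [144.0, 311.6, 29.0, 45.1])]
blank_mid [(0.67, [27
[... 1151 characters left out ...]
       [ 9.99999536e-01,  2.13232036e-04, -9.39434161e-04,
        -3.30169060e-04],
       [-9.59665928e-04,  3.05479745e-01, -9.52198091e-01,
        -1.31204329e-01],
       [ 0.00000000e+00,  0.00000000e+00,  0.00000000e+00,
         1.00000000e+00]])}
cup_reader_mid [(0.95, [387.9, 206.2, 69.8, 64.2]), (0.16, [273.4, 379.6, 75.5, 15.9])]
slide_mid [(0.65, [272.2, 380.0, 73.3, 17.3])]
label [(0.63, [272.4, 380.6, 70.9, 20.1])]
blank_mid [(0.83, [233.6, 60.4, 99.2, 82.4])]
spot [(0.79, [436.3, 203.6, 246.9, 142.8])]
jar [(0.62, [460.6, 12.4, 60.5, 21.0])]
tape [(0.75, [233.0, 227.1, 55.2, 56.6])]
counter [(0.63, [271.7, 380.7, 73.0, 20.4]), (0.4, [233.8, 226.3, 55.6, 53.6])]
note_block []
```

View pics/scene0.png

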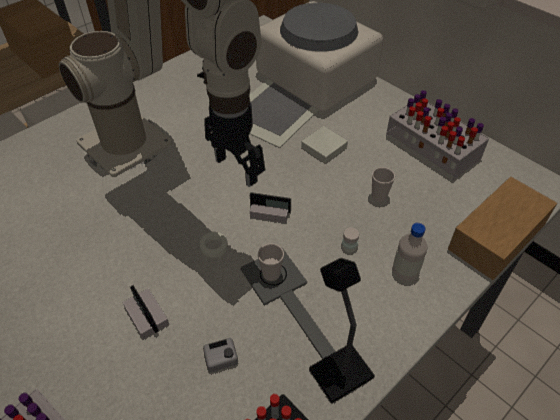

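View pics/side0.png

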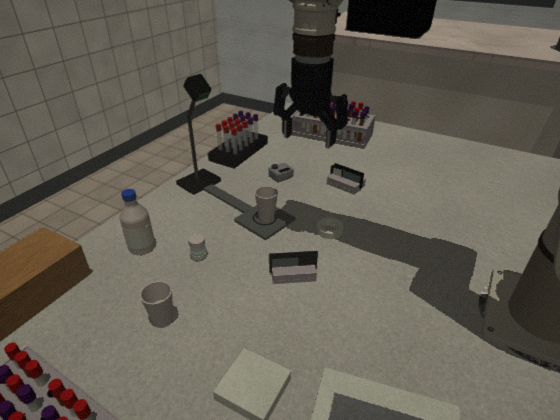

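View pics/wrist0.png

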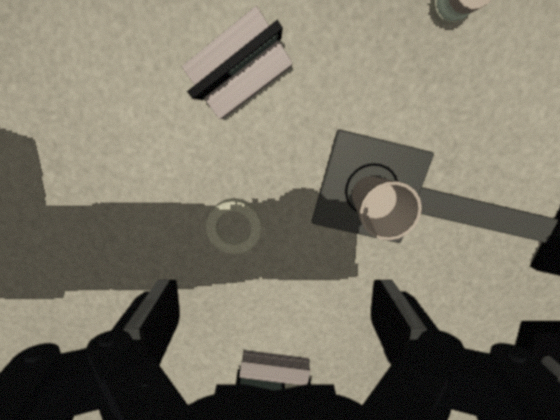

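The scene picture shows the pad cup at (270,260), the bench cup at (381,185), stands at (270,207) and (146,312), and the eye at (340,273). The side picture shows the pad cup at (266,203) and the bench cup at (159,305), with stands at (294,265) and (346,178). In the wrist picture the pad cup's rim is at (389,210), the ring at about (371,188) and a stand at (240,62).

```bash
cat > h.py <<'E'
from workcell import bot
import cv2,numpy as np
from scipy.spatial.transform import Rotation as R
from scipy.optimize import least_squares
def cam(c,obs=None):
    k=bot.get_calibration(c);f=210/np.tan(np.radians(k["vfov"]/2))
    if c=="wrist":
        o=obs or bot.get_obs();Rt=R.from_quat(o["tool_rot"]).as_matrix();M=np.array(k["mount"])
        return Rt@M[:3,:3],o["eef_pos"]+Rt@M[:3,3],f,k["cx"],k["cy"]
    return R.from_quat(k["rotation"]).as_matrix(),np.array(k["origin"]),f,k["cx"],k["cy"]
def ray(C,u,v):
    Rm,o,f,cx,cy=C;d=Rm@np.array([(u-cx)/f,-(v-cy)/f,-1]);return o,d/np.linalg.norm(d)
def onz(C,u,v,z):
    o,d=ray(C,u,v);return o+d*(z-o[2])/d[2]
def proj(C,P):
    Rm,o,f,cx,cy=C;p=(np.atleast_2d(P)-o)@Rm;return np.c_[cx-f*p[:,0]/p[:,2],cy+f*p[:,1]/p[:,2]]
def tri(obs):
    A=np.zeros((3,3));b=np.zeros(3)
    for C,u,v in obs:
        o,d=ray(C,u,v);Q=np.eye(3)-np.outer(d,d);A+=Q;b+=Q@o
    X=np.linalg.solve(A,b);return X,[np.round(proj(C,X)[0]-(u,v),1) for C,u,v in obs]
E
python3 - <<'E'
from h import *
S,D,W=cam("scene"),cam("side"),cam("wrist")
print("eye",tri([(S,340,273),(D,197,87)]))
print("bench rim",tri([(S,382,177),(D,157,295)]), onz(S,382,177,.075),onz(D,157,295,.075))
print("reader rim",onz(S,271,254,.085),onz(D,266,194,.085),onz(W,391,209,.085))
print("ring",onz(W,372,188,.01))
for p in [(341,129),(433,152),(313,222),(403,242)]: print("padcorner",onz(W,*p,.01))
print("slideA",onz(S,145,308,.04),onz(D,348,177,.04),"wr",onz(W,273,356,.024))
print("slideB",onz(S,271,200,.04),onz(D,295,262,.04),onz(W,236,60,.05))
for c in ["scene","side"]:
    bot.camera(c); C=cam(c)
    for t,z in [("cup_bench_mid",.0375),("jar",.025),("tape",.009),("counter",.019),("note_block",.0125)]:
        r=bot.look_for(c,t)
        for d in r[:2]:print(c,t,round(d["score"],2),np.round(d["extent"],0),np.round(onz(C,*d["extent"][:2],z),3))
for n,b in [("scene0",(90,180,340,380)),("side0",(220,130,380,300))]:
    im=cv2.imread(f"pics/{n}.png")[b[1]:b[3],b[0]:b[2]];im=cv2.convertScaleAbs(im,alpha=2)
    s=800/im.shape[1] if im.shape[1]/im.shape[0]>4/3 else 600/im.shape[0]
    cv2.imwrite(f"pics/{n}c.png",cv2.resize(im,None,fx=s*.6,fy=s*.6,interpolation=cv2.INTER_CUBIC))
a=[cv2.resize(cv2.convertScaleAbs(cv2.imread(f"pics/{n}.png")[y:y+60,x:x+66],alpha=2.2),(396,290),interpolation=cv2.INTER_CUBIC) for n,x,y in [("scene0",112,280),("scene0",238,178),("side0",314,150),("side0",262,235)]]
cv2.imwrite("pics/stands.png",np.vstack([np.hstack(a[:2]),np.hstack(a[2:])]))
E
```

```text
eye (array([ 0.81820305, -0.05325074,  0.28414659]), [array([-0., -0.]), array([-0.,  0.])])
bench rim (array([0.61324938, 0.3522028 , 0.06627847]), [array([ 0.3, -0. ]), array([ 0.4, -0. ])]) [0.61750798 0.34407861 0.075     ] [0.60688892 0.3577443  0.075     ]
reader rim [ 0.60598233 -0.00883182  0.085     ] [0.59793974 0.00197657 0.085     ] [ 0.6050158  -0.00557731  0.085     ]
ring [ 0.60858309 -0.00304847  0.01      ]
padcorner [0.57009773 0.06064302 0.01      ]
padcorner [0.67091878 0.03662158 0.01      ]
padcorner [ 0.5441389  -0.04304106  0.01      ]
padcorner [ 0.65083571 -0.06786205  0.01      ]
slideA [ 0.50336332 -0.26421281  0.04      ] [ 0.48299042 -0.23973329  0.04      ] wr [ 0.49782483 -0.21825081  0.024     ]
slideB [0.46398566 0.1225578  0.04      ] [0.45327758 0.1304423  0.04      ] [0.46564536 0.12178237 0.05      ]
scene cup_bench_mid 0.66 [383. 184.  18.  32.] [0.615 0.36  0.037]
scene jar 0.65 [350. 243.  18.  25.] [0.674 0.172 0.025]
scene tape 0.83 [214. 247.  26.  25.] [ 0.459 -0.054  0.009]
scene counter 0.92 [221. 354.  37.  32.] [ 0.678 -0.212  0.019]
scene note_block 0.67 [326. 145.  45.  34.] [0.4   0.385 0.012]
side cup_bench_mid 0.75 [157. 307.  34.  48.] [0.617 0.357 0.037]
side cup_bench_mid 0.7 [280. 170.  27.  21.] [ 0.664 -0.185  0.037]
side jar 0.65 [198. 248.  18.  28.] [0.664 0.183 0.025]
side tape 0.74 [282. 172.  26.  18.] [ 0.678 -0.222  0.009]
side tape 0.66 [330. 228.  31.  20.] [ 0.449 -0.045  0.009]
side counter 0.6 [281. 171.  21.  18.] [ 0.673 -0.207  0.019]
side note_block 0.82 [252. 384.  77.  71.] [0.396 0.386 0.012]
```

View pics/stands.png

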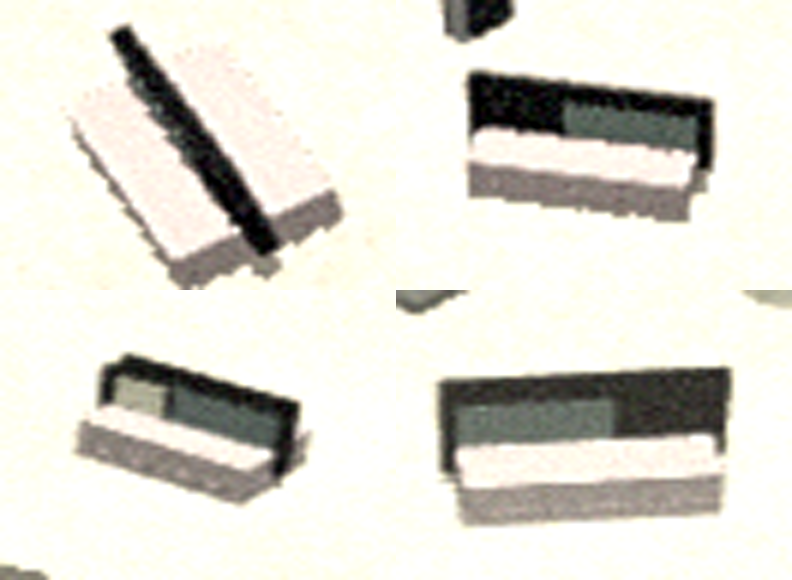

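The stand at scene (146,312) / side (346,178) holds the notched, labelled carrier. Its label faces +y and its notched end points to +x. The other stand holds the blank. Next I move over the pad cup.

drive_tool --rows '[{"dx": -0.05, "dy": 1.0}, {"dx": -0.1, "dy": 2.1}, {"dx": -0.1, "dy": 2.1}, {"dx": -0.1, "dy": 2.1}, {"dx": -0.1, "dy": 2.1}]'

```text
invalid input at $.rows[0]: expected keys dx, dy, dz, wx, wy, wz, hand
```

```bash
python3 - <<'E'
from h import *
print(bot.tip_extent)
o=bot.get_obs();print(o["eef_pos"],o["tool_rot"],o["ft_force"])
im=bot.camera("wrist");cv2.imwrite("pics/w1.png",im[:,:,::-1])
C=cam("wrist",o)
for t in ["cup_reader_mid","tape"]:
    for d in bot.outline_of("wrist",t)[:2]: print(t,d["score"],d["extent"])
for P in ([.605,-.006,.085],[.605,-.006,.01],[.6086,-.003,.01]): print(proj(C,P))
S=cam("scene");print(onz(S,131.8,286.6,.054),onz(S,156.2,330.7,.054))
E
```

```text
0.011
[5.00012838e-01 3.00136105e-05 2.42311411e-01] [ 7.07093200e-01  7.07120362e-01  1.47798662e-05 -6.63734328e-06] [-0.26463896 -0.63620889 -0.21655881]
cup_reader_mid 0.81 [385.1, 206.4, 64.5, 68.7]
cup_reader_mid 0.3 [236.0, 60.5, 97.4, 77.8]
tape 0.9 [232.3, 227.2, 58.3, 52.5]
tape 0.46 [234.5, 60.2, 96.6, 83.0]
[[390.88970466 209.49843914]]
[[368.5270756  190.62792819]]
[[371.98379294 188.00077422]]
[ 0.45093847 -0.2579418   0.054     ] [ 0.5695172  -0.27985136  0.054     ]
```

View pics/w1.png

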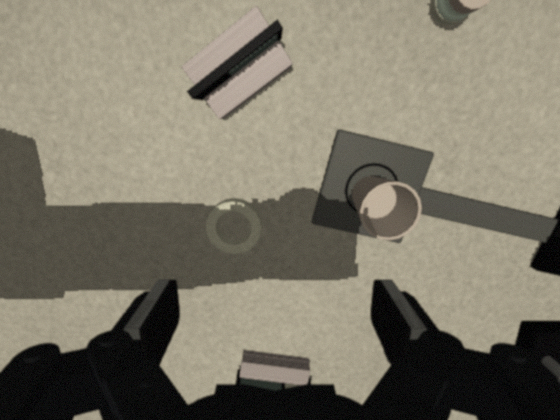

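The arm hasn't moved because every row needs all seven keys. The picture is the same as before, with the cup rim at (391,210).

drive_tool --rows '[{"dx": -0.06, "dy": 1.0, "dz": 0, "wx": 0, "wy": 0, "wz": 0, "hand": 85}, {"dx": -0.12, "dy": 2.0, "dz": 0, "wx": 0, "wy": 0, "wz": 0, "hand": 85}, {"dx": -0.12, "dy": 2.1, "dz": 0, "wx": 0, "wy": 0, "wz": 0, "hand": 85}, {"dx": -0.12, "dy": 2.1, "dz": 0, "wx": 0, "wy": 0, "wz": 0, "hand": 85}, {"dx": -0.12, "dy": 2.1, "dz": 0, "wx": 0, "wy": 0, "wz": 0, "hand": 85}]'

```text
clock: 2.75
eef_pos: [0.6042, -0.006, 0.2422]
tool_rot: [0.707, 0.707, -0.0, -0.0]
ft_force: [-0.5, 0.5, -0.6]
grip_width: 0.085
grasp_force: 0.0
```

```bash
python3 - <<'E'
from h import *
o=bot.get_obs();print(o["clock"],o["eef_pos"],o["tool_rot"],o["ft_force"])
im=bot.camera("wrist");cv2.imwrite("pics/w2.png",im[:,:,::-1])
C=cam("wrist",o)
for d in bot.outline_of("wrist","cup_reader_mid")[:1]:
    print(d["score"],d["extent"])
    np.save("m.npy",d["region"])
    th=np.linspace(0,2*np.pi,60,endpoint=False)
    cs=max(cv2.findContours(d["region"].astype(np.uint8),0,1)[0],key=len)
    hull=cv2.convexHull(cs)[:,0].astype(np.float32)
    def sil(p):
        P=np.vstack([np.c_[p[0]+r*np.cos(th),p[1]+r*np.sin(th),0*th+z] for r,z in((.028,.085),(.019,.01))])
        return cv2.convexHull(proj(C,P).astype(np.float32))
    def res(p):
        s=sil(p);return [cv2.pointPolygonTest(s,(float(a),float(b)),True) for a,b in hull]
    r=least_squares(res,[.605,-.006],loss="soft_l1",diff_step=1e-3);print(r.x,np.round(np.abs(r.fun).mean(),2))
    cv2.polylines(im,[sil(r.x).astype(np.int32)],True,(255,0,0),1)
    cv2.imwrite("pics/w2.png",im[:,:,::-1])
E
```

```text
2.75 [ 0.60417666 -0.00597088  0.24215216] [ 7.07105522e-01  7.07107768e-01 -4.34378868e-04 -4.43572922e-04] [-0.49696395  0.47135764 -0.63872607]
0.61 [275.9, 201.3, 58.7, 63.5]
[ 0.60474888 -0.00719181] 0.63
```

View pics/w2.png

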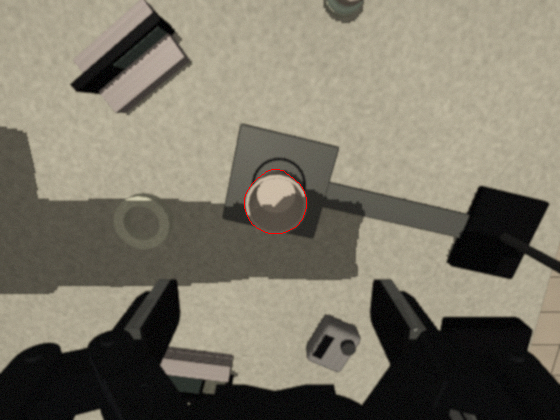

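The fitted rim (red) matches the cup at (276,201). Now I descend and grip.

drive_tool --rows '[{"dx": -0.02, "dy": 0.01, "dz": 0.8, "wx": 0, "wy": 0, "wz": 0, "hand": 85}, {"dx": -0.02, "dy": 0.01, "dz": 1.7, "wx": 0, "wy": 0, "wz": 0, "hand": 85}, {"dx": -0.02, "dy": 0.01, "dz": 2.5, "wx": 0, "wy": 0, "wz": 0, "hand": 85}, {"dx": -0.02, "dy": 0.01, "dz": 3.1, "wx": 0, "wy": 0, "wz": 0, "hand": 85}, {"dx": -0.02, "dy": 0.01, "dz": 3.44, "wx": 0, "wy": 0, "wz": 0, "hand": 85}, {"dx": -0.02, "dy": 0.01, "dz": 3.44, "wx": 0, "wy": 0, "wz": 0, "hand": 85}, {"dx": -0.02, "dy": 0.01, "dz": 3.44, "wx": 0, "wy": 0, "wz": 0, "hand": 65}, {"dx": -0.02, "dy": 0.01, "dz": 3.44, "wx": 0, "wy": 0, "wz": 0, "hand": 58}, {"dx": -0.02, "dy": 0.01, "dz": 3.44, "wx": 0, "wy": 0, "wz": 0, "hand": 50}, {"dx": -0.02, "dy": 0.01, "dz": 3.44, "wx": 0, "wy": 0, "wz": 0, "hand": 50}, {"dx": -0.02, "dy": 0.01, "dz": 3.44, "wx": 0, "wy": 0, "wz": 0, "hand": 50}, {"dx": -0.02, "dy": 0.01, "dz": 3.44, "wx": 0, "wy": 0, "wz": 0, "hand": 50}]'

```text
clock: 4.05
eef_pos: [0.6068, -0.0071, 0.0734]
tool_rot: [0.707, 0.707, 0.001, 0.002]
ft_force: [-1.6, -0.2, 5.5]
grip_width: 0.0527
grasp_force: 61.9
```

drive_tool --rows '[{"dx": 0, "dy": 0, "dz": -0.5, "wx": 0, "wy": 0, "wz": 0, "hand": 50}, {"dx": 0, "dy": 0, "dz": -1.4, "wx": 0, "wy": 0, "wz": 0, "hand": 50}, {"dx": 0, "dy": 0, "dz": -2.3, "wx": 0, "wy": 0, "wz": 0, "hand": 50}, {"dx": 0.6, "dy": 0.05, "dz": -3.0, "wx": 0, "wy": 0, "wz": 0, "hand": 50}, {"dx": 1.5, "dy": 0.1, "dz": -3.2, "wx": 0, "wy": 0, "wz": 0, "hand": 50}, {"dx": 2.4, "dy": 0.15, "dz": -3.2, "wx": 0, "wy": 0, "wz": 0, "hand": 50}, {"dx": 3.3, "dy": 0.15, "dz": -3.2, "wx": 0, "wy": 0, "wz": 0, "hand": 50}, {"dx": 4.2, "dy": 0.15, "dz": -3.2, "wx": 0, "wy": 0, "wz": 0, "hand": 50}, {"dx": 4.9, "dy": 0.15, "dz": -3.2, "wx": 0, "wy": 0, "wz": 0, "hand": 50}, {"dx": 5.3, "dy": 0.15, "dz": -3.2, "wx": 0, "wy": 0, "wz": 0, "hand": 50}, {"dx": 5.3, "dy": 0.15, "dz": -3.2, "wx": 0, "wy": 0, "wz": 0, "hand": 50}, {"dx": 5.3, "dy": 0.15, "dz": -3.2, "wx": 0, "wy": 0, "wz": 0, "hand": 50}]'

```text
clock: 5.25
eef_pos: [0.6131, 0.2576, 0.2308]
tool_rot: [0.707, 0.707, 0.0, 0.0]
ft_force: [0.3, -0.0, -0.2]
grip_width: 0.0524
grasp_force: 62.9
```

```bash
cat >> h.py <<'E'
th=np.linspace(0,2*np.pi,60,endpoint=False)
def cone(p,C,zf,h=.075):
    P=np.vstack([np.c_[p[0]+r*np.cos(th),p[1]+r*np.sin(th),0*th+z] for r,z in((.028,zf+h),(.028-.009*h/.075,zf))])
    return cv2.convexHull(proj(C,P).astype(np.float32))
def fitcup(C,region,p0,zf,free=False):
    cs=max(cv2.findContours(region.astype(np.uint8),0,1)[0],key=len)
    hull=cv2.convexHull(cs)[:,0].astype(np.float32)
    f=lambda p:[cv2.pointPolygonTest(cone(p,C,p[2] if free else zf),(float(a),float(b)),True) for a,b in hull]
    r=least_squares(f,list(p0)+([zf] if free else []),loss="soft_l1",diff_step=1e-3);return r.x,np.abs(r.fun).mean()
E
python3 - <<'E'
from h import *
o=bot.get_obs();print(o["clock"],o["eef_pos"],o["tool_rot"],o["ft_force"])
im=bot.camera("wrist")
C=cam("wrist",o)
e=o["eef_pos"]
for d in bot.outline_of("wrist","cup_bench_mid")[:3]:
    x=d["extent"];print(round(d["score"],2),np.round(x))
    print(" bench",fitcup(C,d["region"],[.613,.355],0))
    print(" held",fitcup(C,d["region"],e[:2],e[2]-.063))
    cv2.drawContours(im,cv2.findContours(d["region"].astype(np.uint8),0,1)[0],-1,(255,0,0),1)
cv2.imwrite("pics/w3.png",im[:,:,::-1])
for c in ("scene","side"):
    C=cam(c);bot.camera(c)
    for d in bot.outline_of(c,"cup_bench_mid")[:3]:
        print(c,round(d["score"],2),np.round(d["extent"]),fitcup(C,d["region"],[.613,.355],0),fitcup(C,d["region"],e[:2],e[2]-.063))
E
```

```text
5.25 [0.61310685 0.25760758 0.23081532] [7.07051113e-01 7.07162295e-01 4.19543743e-05 4.58699341e-04] [ 0.25496365 -0.00953523 -0.20870125]
0.58 [276.  90.  68.  70.]
 bench (array([0.61516384, 0.35328183]), np.float64(0.7231648234516616))
 held (array([0.63567422, 0.35511027]), np.float64(20.47826675868359))
scene 0.73 [384. 184.  24.  36.] (array([0.61342468, 0.35256405]), np.float64(0.6156389693699658)) (array([0.68955534, 0.22260503]), np.float64(3.1294433637653594))
side 0.9 [160. 305.  34.  46.] (array([0.61514618, 0.35354299]), np.float64(0.5043053283267234)) (array([0.50586263, 0.43633916]), np.float64(5.785434657616127))
```

View pics/w3.png

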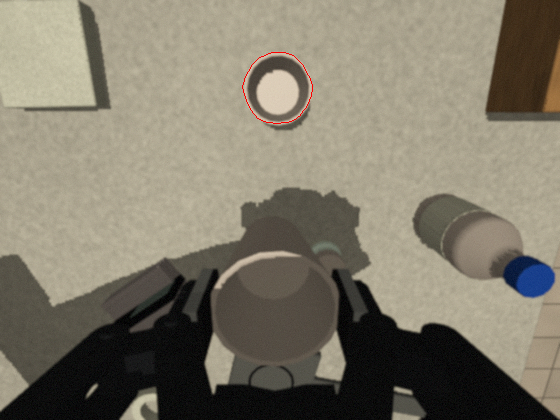

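The bench cup fit is good and agrees across all three cameras: (0.615, 0.353). The held cup's rim ellipse spans rows 252–364 and columns 213–338, and its foot silhouette top is near row 217. I'll work out how it sits in the hand.

```bash
python3 - <<'E'
from h import *
o=bot.get_obs();C=cam("wrist",o);e=o["eef_pos"]
def res(p):
    dy,zr,tl=p  # tilt about world x
    Rt=R.from_euler("x",tl).as_matrix();c=np.array([e[0],e[1]+dy,e[2]+zr])
    q=lambda r,z:proj(C,np.c_[c+(np.c_[r*np.cos(th),r*np.sin(th),0*th+z])@Rt.T])
    a=q(.028,0);b=q(.019,-.075)
    return np.array([a[:,1].min()-252,a[:,1].max()-364,b[:,1].min()-217]),a,b
for t in (0,):
    r=least_squares(lambda p:np.r_[res([p[0],p[1],0])[0]],[0,.01]);print("notilt",r.x,res([*r.x,0])[0])
r=least_squares(lambda p:res(p)[0],[0,.01,0]);print("tilt",r.x[:2],np.degrees(r.x[2]))
a=res(r.x)[1];print(a[:,0].min(),a[:,0].max())
for c in("scene","side"):
    im=bot.camera(c);K=cam(c);
    for zr in (.0116,.0):
        P=cone([e[0],e[1]],K,e[2]+zr-.075);cv2.polylines(im,[np.round(P).astype(np.int32)],True,(255,0,0) if zr else (0,255,0),1)
    x,y=P[:,0].mean(0).astype(int);cr=im[y-45:y+45,x-50:x+50]
    cv2.imwrite(f"pics/h_{c}.png",cv2.resize(cr,(400,360),interpolation=cv2.INTER_NEAREST)[:,:,::-1])
cv2.imwrite("pics/h.png",cv2.convertScaleAbs(np.hstack([cv2.imread("pics/h_scene.png"),cv2.imread("pics/h_side.png")]),alpha=1.6))
E
```

```text
notilt [-0.00411593  0.00611544] [-0.12314638  0.03278582  0.14537067]
tilt [-0.00415113  0.00610727] 0.10718071494882339
210.64783955773765 339.72850452150897
```

View pics/h.png

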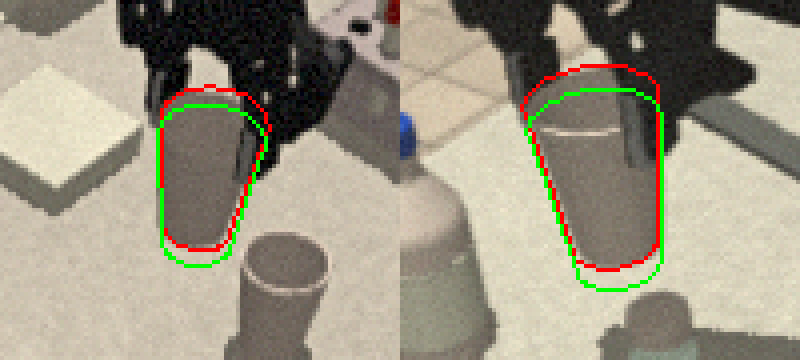

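The held cup is upright and matches the red model, with the rim about 11 mm above the TCP. I'll check how far down the fingertips reach.

```bash
python3 - <<'E'
from h import *
e=bot.get_obs()["eef_pos"]
for c in("scene","side"):
    K=cam(c);P=cone([e[0],e[1]],K,e[2]-.075);x,y=P[:,0].mean(0).astype(int)
    for s in(-1,1):
        for tip in (.011,.02):
            for yy in(-.011,.011): print(c,s,tip,yy,np.round((proj(K,[e[0]+s*.030,e[1]+yy,e[2]-tip])[0]-(x-50,y-45))*4))
E
```

```text
scene -1 0.011 -0.011 [151. 135.]
scene -1 0.011 0.011 [178. 116.]
scene -1 0.02 -0.011 [150. 148.]
scene -1 0.02 0.011 [177. 129.]
scene 1 0.011 -0.011 [238. 191.]
scene 1 0.011 0.011 [265. 171.]
scene 1 0.02 -0.011 [236. 203.]
scene 1 0.02 0.011 [263. 183.]
side -1 0.011 -0.011 [268. 151.]
side -1 0.011 0.011 [235. 177.]
side -1 0.02 -0.011 [270. 169.]
side -1 0.02 0.011 [237. 194.]
side 1 0.011 -0.011 [160. 113.]
side 1 0.011 0.011 [126. 137.]
side 1 0.02 -0.011 [163. 130.]
side 1 0.02 0.011 [129. 154.]
```

drive_tool --rows '[{"dx": 0.6, "dy": 0.04, "dz": 0, "wx": 0, "wy": 0, "wz": 0, "hand": 50}, {"dx": 1.3, "dy": 0.04, "dz": 0, "wx": 0, "wy": 0, "wz": 0, "hand": 50}, {"dx": 1.8, "dy": 0.04, "dz": 0, "wx": 0, "wy": 0, "wz": 0, "hand": 50}, {"dx": 1.96, "dy": 0.04, "dz": 0, "wx": 0, "wy": 0, "wz": 0, "hand": 50}, {"dx": 1.96, "dy": 0.04, "dz": 0.5, "wx": 0, "wy": 0, "wz": 0, "hand": 50}, {"dx": 1.96, "dy": 0.04, "dz": 1.2, "wx": 0, "wy": 0, "wz": 0, "hand": 50}, {"dx": 1.96, "dy": 0.04, "dz": 1.5, "wx": 0, "wy": 0, "wz": 0, "hand": 50}, {"dx": 1.96, "dy": 0.04, "dz": 1.5, "wx": 0, "wy": 0, "wz": 0, "hand": 50}, {"dx": 1.96, "dy": 0.04, "dz": 1.5, "wx": 0, "wy": 0, "wz": 0, "hand": 50}]'

```text
clock: 6.55
eef_pos: [0.6153, 0.3552, 0.1558]
tool_rot: [0.707, 0.707, -0.0, 0.0]
ft_force: [-0.8, -0.6, 0.3]
grip_width: 0.0525
grasp_force: 62.9
```

```bash
python3 - <<'E'
from h import *
o=bot.get_obs();e=o["eef_pos"];print(e,o["joint_pos"])
S=[]
for c in("scene","side"):
    im=bot.camera(c);K=cam(c)
    x,y=proj(K,[.615,.3532,.09])[0].astype(int)
    P=cone([.615,.3532],K,0);cv2.polylines(im,[np.round(P).astype(np.int32)],True,(0,255,0),1)
    P=cone([e[0],e[1]-.002],K,e[2]+.011-.075);cv2.polylines(im,[np.round(P).astype(np.int32)],True,(255,0,0),1)
    S.append(cv2.resize(im[y-45:y+45,x-50:x+50],(400,360),interpolation=cv2.INTER_NEAREST)[:,:,::-1])
cv2.imwrite("pics/n1.png",cv2.convertScaleAbs(np.hstack(S),alpha=1.6))
E
```

```text
[0.6153267  0.35523975 0.15578212] [ 5.23675310e-01  7.16911836e-01  5.35139417e-01  1.38906704e+00
 -2.43000375e-04  2.09535513e+00]
```

View pics/n1.png

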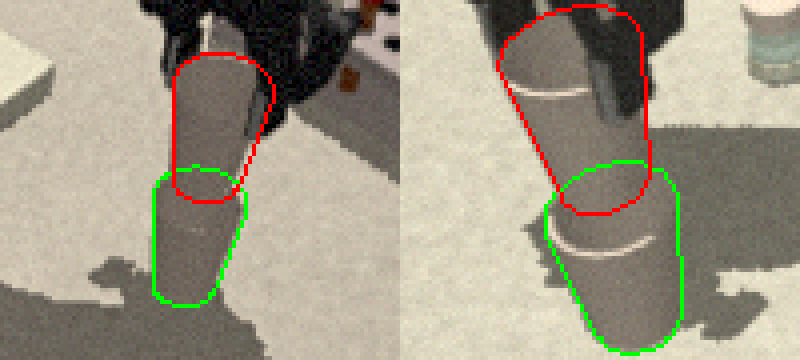

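Held cup (red) and bench cup (green) line up, with the held cup perhaps 1.5 mm short in y. I lower it into the bench cup.

drive_tool --rows '[{"dx": 0.03, "dy": 0, "dz": 0.2, "wx": 0, "wy": 0, "wz": 0, "hand": 50}, {"dx": 0.03, "dy": 0, "dz": 0.4, "wx": 0, "wy": 0, "wz": 0, "hand": 50}, {"dx": 0.03, "dy": 0, "dz": 0.6, "wx": 0, "wy": 0, "wz": 0, "hand": 50}, {"dx": 0.03, "dy": 0, "dz": 0.8, "wx": 0, "wy": 0, "wz": 0, "hand": 50}, {"dx": 0.03, "dy": 0, "dz": 0.9, "wx": 0, "wy": 0, "wz": 0, "hand": 50}, {"dx": 0.03, "dy": 0, "dz": 1.0, "wx": 0, "wy": 0, "wz": 0, "hand": 50}, {"dx": 0.03, "dy": 0, "dz": 1.0, "wx": 0, "wy": 0, "wz": 0, "hand": 50}]'

```text
clock: 7.35
eef_pos: [0.6147, 0.3572, 0.1043]
tool_rot: [0.707, 0.707, -0.001, -0.0]
ft_force: [0.7, -0.5, -0.3]
grip_width: 0.0526
grasp_force: 62.9
```

drive_tool --rows '[{"dx": 0, "dy": 0, "dz": 0.05, "wx": 0, "wy": 0, "wz": 0, "hand": 50}, {"dx": 0, "dy": 0, "dz": 0.1, "wx": 0, "wy": 0, "wz": 0, "hand": 50}, {"dx": 0, "dy": 0, "dz": 0.13, "wx": 0, "wy": 0, "wz": 0, "hand": 50}, {"dx": 0, "dy": 0, "dz": 0.13, "wx": 0, "wy": 0, "wz": 0, "hand": 50}]'

```text
clock: 7.75
eef_pos: [0.615, 0.3574, 0.0987]
tool_rot: [0.707, 0.707, -0.0, 0.0]
ft_force: [-0.9, -0.3, 0.3]
grip_width: 0.053
grasp_force: 62.9
```

Still free, so I release it and rise straight up.

drive_tool --rows '[{"dx": 0, "dy": 0, "dz": 0.02, "wx": 0, "wy": 0, "wz": 0, "hand": 60}, {"dx": 0, "dy": 0, "dz": 0.02, "wx": 0, "wy": 0, "wz": 0, "hand": 70}, {"dx": 0, "dy": 0, "dz": 0.02, "wx": 0, "wy": 0, "wz": 0, "hand": 82}, {"dx": 0, "dy": 0, "dz": 0.02, "wx": 0, "wy": 0, "wz": 0, "hand": 85}, {"dx": 0, "dy": 0, "dz": 0.02, "wx": 0, "wy": 0, "wz": 0, "hand": 85}, {"dx": 0, "dy": 0, "dz": -0.5, "wx": 0, "wy": 0, "wz": 0, "hand": 85}, {"dx": 0, "dy": 0, "dz": -1.2, "wx": 0, "wy": 0, "wz": 0, "hand": 85}, {"dx": 0, "dy": 0, "dz": -2.0, "wx": 0, "wy": 0, "wz": 0, "hand": 85}, {"dx": -0.6, "dy": 0, "dz": -2.4, "wx": 0, "wy": 0, "wz": 0, "hand": 85}, {"dx": -1.2, "dy": 0, "dz": -2.5, "wx": 0, "wy": 0, "wz": 0, "hand": 85}, {"dx": -1.2, "dy": 0, "dz": -2.5, "wx": 0, "wy": 0, "wz": 0, "hand": 85}, {"dx": -1.2, "dy": 0, "dz": -2.5, "wx": 0, "wy": 0, "wz": 0, "hand": 85}]'

```text
clock: 8.95
eef_pos: [0.6152, 0.297, 0.2243]
tool_rot: [0.708, 0.707, 0.0, -0.0]
ft_force: [0.9, 0.1, 0.1]
grip_width: 0.0852
grasp_force: 0.0
```

```bash
python3 - <<'E'
from h import *
def fit2(C,region,p0):
    cs=max(cv2.findContours(region.astype(np.uint8),0,1)[0],key=len);pts=cs[:,0].astype(np.float32)
    def f(p):
        a,b=cone(p[:2],C,0),cone(p[:2],C,p[2])
        m=[max(cv2.pointPolygonTest(a,(float(x),float(y)),True),cv2.pointPolygonTest(b,(float(x),float(y)),True)) for x,y in pts];return m
    r=least_squares(f,p0,loss="soft_l1",diff_step=1e-3);return np.round(r.x,4),np.abs(r.fun).mean().round(2)
o=bot.get_obs();print(o["eef_pos"],o["grip_width"])
for c in("wrist","scene","side"):
    im=bot.camera(c);C=cam(c,o);cv2.imwrite(f"pics/n2{c}.png",im[:,:,::-1])
    for t in("cup_bench_mid",):
        for d in bot.outline_of(c,t)[:2]: print(c,round(d["score"],2),np.round(d["extent"]),fit2(C,d["region"],[.615,.353,.03]),fit2(C,d["region"],[.615,.353,.04]))
    for h in (.03,.032,.036,.04):
        A=np.vstack([cone([.615,.3535],C,0)[:,0],cone([.615,.3535],C,h)[:,0]]);lo,hi=A.min(0),A.max(0);print("  pred",h,np.round(np.r_[(lo+hi)/2,hi-lo],1))
E
```

```text
[0.6152172  0.29697299 0.22433729] 0.08520299617117107
  pred 0.03 [274.3 141.4  75.9  77.6]
  pred 0.032 [274.3 141.6  76.5  78.2]
  pred 0.036 [274.3 142.1  77.7  79.4]
  pred 0.04 [274.4 142.5  79.   80.7]
scene 0.72 [382. 187.  19.  29.] (array([0.6084, 0.3594, 0.03  ]), np.float64(1.75)) (array([0.6084, 0.3594, 0.04  ]), np.float64(1.75))
scene 0.53 [145. 306.  24.  47.] (array([ 0.5615, -0.3093,  0.1062]), np.float64(2.77)) (array([ 0.5589, -0.3087,  0.1034]), np.float64(2.77))
  pred 0.03 [384.6 179.3  25.7  43.9]
  pred 0.032 [384.7 179.   25.8  44.5]
  pred 0.036 [384.8 178.4  26.1  45.7]
  pred 0.04 [385.  177.8  26.4  46.9]
side 0.97 [159. 308.  32.  42.] (array([0.6154, 0.3528, 0.03  ]), np.float64(2.18)) (array([0.6154, 0.3528, 0.04  ]), np.float64(2.18))
side 0.55 [197. 247.  18.  24.] (array([0.604 , 0.2286, 0.13  ]), np.float64(4.14)) (array([0.5877, 0.255 , 0.1415]), np.float64(3.81))
  pred 0.03 [153.9 298.   37.5  59.8]
  pred 0.032 [153.8 297.6  37.7  60.6]
  pred 0.036 [153.5 296.7  38.2  62.3]
  pred 0.04 [153.3 295.9  38.7  64. ]
```

```bash
python3 - <<'E'
from h import *
o=bot.get_obs();S=[]
for c in("wrist","scene","side"):
    im=cv2.imread(f"pics/n2{c}.png");C=cam(c,o)
    x,y=proj(C,[.615,.353,.06])[0].astype(int);w=44 if c!="wrist" else 66
    s=264/w
    raw=cv2.resize(im[y-w:y+w,x-w:x+w],(264,264),interpolation=cv2.INTER_CUBIC)
    ov=raw.copy()
    for zz,r,col in((.107,.028,(0,0,255)),(.075,.028,(0,255,0)),(0,.019,(0,255,0)),(.117,.028,(255,0,0))):
        P=proj(C,np.c_[.615+r*np.cos(th),.3532+r*np.sin(th),0*th+zz]);cv2.polylines(ov,[np.round((P-(x-w,y-w))*132/w).astype(np.int32)],True,col,1)
    S.append(np.vstack([raw,ov]))
cv2.imwrite("pics/n3.png",cv2.convertScaleAbs(np.hstack(S),alpha=1.6))
E
```

```text
(no output)
```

View pics/n3.png

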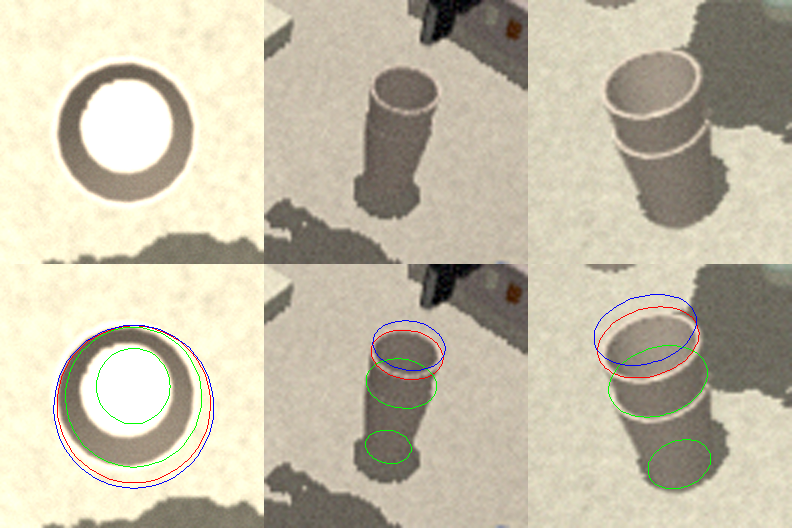

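The cups are nested upright. The two rims are about 42 px apart in the side crop and the 32 mm model predicts 41, so they're fully down. Next I go over the notched carrier.

drive_tool --rows '[{"dx": -0.6, "dy": -0.15, "dz": 0, "wx": 0, "wy": 0, "wz": 0, "hand": 85}, {"dx": -1.5, "dy": -0.35, "dz": -0.1, "wx": 0, "wy": 0, "wz": 0, "hand": 85}, {"dx": -2.4, "dy": -0.55, "dz": -0.2, "wx": 0, "wy": 0, "wz": 0, "hand": 85}, {"dx": -3.3, "dy": -0.75, "dz": -0.3, "wx": 0, "wy": 0, "wz": 0, "hand": 85}, {"dx": -4.2, "dy": -1.0, "dz": -0.3, "wx": 0, "wy": 0, "wz": 0, "hand": 85}, {"dx": -5.1, "dy": -1.2, "dz": -0.3, "wx": 0, "wy": 0, "wz": 0, "hand": 85}, {"dx": -6.0, "dy": -1.4, "dz": -0.3, "wx": 0, "wy": 0, "wz": 0, "hand": 85}, {"dx": -6.9, "dy": -1.6, "dz": -0.3, "wx": 0, "wy": 0, "wz": 0, "hand": 85}, {"dx": -7.8, "dy": -1.8, "dz": -0.3, "wx": 0, "wy": 0, "wz": 0, "hand": 85}, {"dx": -8.7, "dy": -2.0, "dz": -0.3, "wx": 0, "wy": 0, "wz": 0, "hand": 85}, {"dx": -9.6, "dy": -2.2, "dz": -0.3, "wx": 0, "wy": 0, "wz": 0, "hand": 85}, {"dx": -10.4, "dy": -2.4, "dz": -0.3, "wx": 0, "wy": 0, "wz": 0, "hand": 85}, {"dx": -10.9, "dy": -2.5, "dz": -0.3, "wx": 0, "wy": 0, "wz": 0, "hand": 85}, {"dx": -10.9, "dy": -2.5, "dz": -0.3, "wx": 0, "wy": 0, "wz": 0, "hand": 85}, {"dx": -10.9, "dy": -2.5, "dz": -0.3, "wx": 0, "wy": 0, "wz": 0, "hand": 85}]'

```text
clock: 10.75
eef_pos: [0.49, -0.2474, 0.2385]
tool_rot: [0.707, 0.707, 0.0, -0.0]
ft_force: [-0.7, 0.8, 0.2]
grip_width: 0.0847
grasp_force: 0.0
```

```bash
cat >> h.py <<'E'
def box(p,yaw,C,L=.1,T=.008,z0=.024,z1=.054):
    c,s=np.cos(yaw),np.sin(yaw)
    P=np.array([[p[0]+c*a*L/2-s*b*T/2,p[1]+s*a*L/2+c*b*T/2,z] for a in(-1,1) for b in(-1,1) for z in(z0,z1)])
    return cv2.convexHull(proj(C,P).astype(np.float32))
def fitbox(C,region,p0,**k):
    cs=max(cv2.findContours(region.astype(np.uint8),0,1)[0],key=len)[:,0].astype(np.float32)
    f=lambda p:[cv2.pointPolygonTest(box(p[:2],p[2],C,**k),(float(a),float(b)),True) for a,b in cs]
    r=least_squares(f,p0,loss="soft_l1",f_scale=1,diff_step=1e-3,x_scale=[.01,.01,.1]);return np.round(r.x,4),np.abs(r.fun).mean().round(2)
E
python3 - <<'E'
from h import *
D=cam("side");print(onz(D,334,163.4,.054),onz(D,363.5,172.8,.054))
o=bot.get_obs();print(o["clock"],o["eef_pos"],o["tool_rot"])
im=bot.camera("wrist");cv2.imwrite("pics/s1.png",im[:,:,::-1]);C=cam("wrist",o)
for t in("slide","label","blank_mid"):
    for d in bot.outline_of("wrist",t)[:2]:
        m=d["region"];print(t,round(d["score"],2),np.round(d["extent"]),m.sum(),im[m].mean(0).round())
        pts=np.argwhere(m)[:,::-1].astype(np.float32);print("  ",cv2.minAreaRect(pts))
        if t!="blank_mid":
            for y in(-.2,0,-.4): print("  fit",fitbox(C,m,[.49,-.25,y]))
E
```

```text
[ 0.53688959 -0.26694443  0.054     ] [ 0.44751973 -0.25849112  0.054     ]
10.75 [ 0.49002028 -0.24744169  0.23846869] [ 7.07384286e-01  7.06829020e-01  1.79691849e-04 -4.19632206e-04]
slide 0.59 [281. 206.  99.  26.] 1594 [27. 28. 24.]
   ((281.7108459472656, 207.0845947265625), (98.15142822265625, 17.551090240478516), 8.47114372253418)
  fit (array([ 0.4977, -0.2631, -0.1539]), np.float64(0.55))
  fit (array([ 0.4976, -0.2631, -0.1539]), np.float64(0.55))
  fit (array([ 0.4976, -0.2631, -0.1541]), np.float64(0.55))
label 0.65 [283. 207. 101.  31.] 1692 [29. 29. 26.]
   ((281.9499816894531, 206.84999084472656), (99.1363754272461, 19.516149520874023), 8.130102157592773)
  fit (array([ 0.4975, -0.263 , -0.1475]), np.float64(0.76))
  fit (array([ 0.4975, -0.263 , -0.1475]), np.float64(0.76))
  fit (array([ 0.4974, -0.263 , -0.148 ]), np.float64(0.76))
```

drive_tool --rows '[{"dx": -0.03, "dy": 0, "dz": 0.1, "wx": 0, "wy": 0, "wz": -1.6, "hand": 50}, {"dx": -0.06, "dy": -0.01, "dz": 0.25, "wx": 0, "wy": 0, "wz": -3.3, "hand": 50}, {"dx": -0.09, "dy": -0.02, "dz": 0.4, "wx": 0, "wy": 0, "wz": -5.0, "hand": 50}, {"dx": -0.12, "dy": -0.02, "dz": 0.55, "wx": 0, "wy": 0, "wz": -6.7, "hand": 50}, {"dx": -0.15, "dy": -0.03, "dz": 0.7, "wx": 0, "wy": 0, "wz": -8.4, "hand": 50}, {"dx": -0.18, "dy": -0.03, "dz": 0.85, "wx": 0, "wy": 0, "wz": -10.1, "hand": 50}, {"dx": -0.21, "dy": -0.04, "dz": 1.0, "wx": 0, "wy": 0, "wz": -11.8, "hand": 50}, {"dx": -0.24, "dy": -0.05, "dz": 1.1, "wx": 0, "wy": 0, "wz": -13.5, "hand": 50}, {"dx": -0.28, "dy": -0.05, "dz": 1.2, "wx": 0, "wy": 0, "wz": -15.2, "hand": 50}, {"dx": -0.28, "dy": -0.05, "dz": 1.35, "wx": 0, "wy": 0, "wz": -16.24, "hand": 50}, {"dx": -0.28, "dy": -0.05, "dz": 1.35, "wx": 0, "wy": 0, "wz": -16.24, "hand": 50}, {"dx": -0.28, "dy": -0.05, "dz": 1.35, "wx": 0, "wy": 0, "wz": -16.24, "hand": 50}]'

```text
clock: 12.15
eef_pos: [0.4878, -0.2606, 0.1714]
tool_rot: [0.077, 0.997, 0.0, -0.0]
ft_force: [-0.4, -0.6, 0.2]
grip_width: 0.0498
grasp_force: 0.0
```

```bash
python3 - <<'E'
from h import *
o=bot.get_obs();print(o["clock"],o["eef_pos"],o["joint_pos"]);M=R.from_quat(o["tool_rot"]).as_matrix();print(M.round(3))
im=bot.camera("wrist");C=cam("wrist",o)
for t in("slide","slide_mid"):
    for d in bot.outline_of("wrist",t)[:2]:
        m=d["region"];print(t,round(d["score"],2),np.round(d["extent"]),m.sum(),im[m].mean(0).round())
        print("  fit",fitbox(C,m,[.4976,-.263,-.153]))
b=box([.4976,-.263],-.153,C);print("model box",b[:,0].min(0),b[:,0].max(0))
d=(im.max(2)<45)
m=np.zeros(d.shape,np.uint8);bb=cv2.boundingRect(np.round(b).astype(np.int32));print(bb)
# per-row columns of dark run near model
cx=b[:,0,0].mean()
for r in range(max(0,bb[1]-10),min(419,bb[1]+bb[3]+10),8):
    x=np.where(d[r,int(cx)-40:int(cx)+40])[0]+int(cx)-40
    print(r,(x.min(),x.max(),len(x)) if len(x) else None)
E
```

```text
12.15 [ 0.48775945 -0.26063272  0.1713958 ] [-4.90784476e-01  3.84133086e-01  1.77286644e-02  1.20471073e+00
  7.26280655e-05 -3.36716709e-01]
[[-0.988  0.153 -0.   ]
 [ 0.153  0.988  0.   ]
 [ 0.     0.    -1.   ]]
slide 0.82 [272. 218.   9. 120.] 1112 [16. 15. 14.]
  fit (array([ 0.4967, -0.2645, -0.1513]), np.float64(0.99))
slide_mid 0.76 [273. 218.  13. 117.] 1342 [23. 22. 20.]
  fit (array([ 0.496 , -0.2642, -0.1543]), np.float64(0.49))
model box [267.70578 159.6775 ] [278.4112  284.47495]
(268, 160, 11, 125)
150 None
158 (np.int64(270), np.int64(274), 3)
166 (np.int64(266), np.int64(276), 11)
174 (np.int64(267), np.int64(276), 10)
182 (np.int64(267), np.int64(275), 9)
190 (np.int64(267), np.int64(275), 9)
198 (np.int64(267), np.int64(275), 9)
206 (np.int64(267), np.int64(275), 9)
214 (np.int64(267), np.int64(276), 10)
222 (np.int64(267), np.int64(276), 10)
230 (np.int64(267), np.int64(276), 10)
238 (np.int64(267), np.int64(276), 10)
246 (np.int64(267), np.int64(276), 10)
254 (np.int64(267), np.int64(276), 10)
262 (np.int64(268), np.int64(275), 8)
270 (np.int64(268), np.int64(275), 8)
278 None
286 None
294 None
```

drive_tool --rows '[{"dx": 0.02, "dy": -0.045, "dz": 0.6, "wx": 0, "wy": 0, "wz": 0, "hand": 50}, {"dx": 0.02, "dy": -0.045, "dz": 1.3, "wx": 0, "wy": 0, "wz": 0, "hand": 50}, {"dx": 0.02, "dy": -0.045, "dz": 1.9, "wx": 0, "wy": 0, "wz": 0, "hand": 50}, {"dx": 0.02, "dy": -0.045, "dz": 2.4, "wx": 0, "wy": 0, "wz": 0, "hand": 50}, {"dx": 0.02, "dy": -0.045, "dz": 2.63, "wx": 0, "wy": 0, "wz": 0, "hand": 50}, {"dx": 0.02, "dy": -0.045, "dz": 2.63, "wx": 0, "wy": 0, "wz": 0, "hand": 40}, {"dx": 0.02, "dy": -0.045, "dz": 2.63, "wx": 0, "wy": 0, "wz": 0, "hand": 25}, {"dx": 0.02, "dy": -0.045, "dz": 2.63, "wx": 0, "wy": 0, "wz": 0, "hand": 14}, {"dx": 0.02, "dy": -0.045, "dz": 2.63, "wx": 0, "wy": 0, "wz": 0, "hand": 5}, {"dx": 0.02, "dy": -0.045, "dz": 2.63, "wx": 0, "wy": 0, "wz": 0, "hand": 5}, {"dx": 0.02, "dy": -0.045, "dz": 2.63, "wx": 0, "wy": 0, "wz": 0, "hand": 5}, {"dx": 0.02, "dy": -0.045, "dz": 2.63, "wx": 0, "wy": 0, "wz": 0, "hand": 5}]'

```text
clock: 13.5
eef_pos: [0.4874, -0.2643, 0.0416]
tool_rot: [0.077, 0.997, -0.001, 0.002]
ft_force: [-1.1, 0.8, 6.7]
grip_width: 0.0071
grasp_force: 59.4
```

drive_tool --rows '[{"dx": 0, "dy": 0, "dz": -0.2, "wx": 0, "wy": 0, "wz": 0, "hand": 5}, {"dx": 0, "dy": 0, "dz": -0.5, "wx": 0, "wy": 0, "wz": 0, "hand": 5}, {"dx": 0, "dy": 0, "dz": -0.9, "wx": 0, "wy": 0, "wz": 0, "hand": 5}, {"dx": 0, "dy": 0, "dz": -1.5, "wx": 0, "wy": 0, "wz": 0, "hand": 5}, {"dx": 0, "dy": 0, "dz": -2.2, "wx": 0, "wy": 0, "wz": 0, "hand": 5}, {"dx": 0, "dy": 0, "dz": -3.0, "wx": 0, "wy": 0, "wz": 0, "hand": 5}, {"dx": 0, "dy": 0, "dz": -3.4, "wx": 0, "wy": 0, "wz": 0, "hand": 5}, {"dx": 0, "dy": 0, "dz": -3.4, "wx": 0, "wy": 0, "wz": 0, "hand": 5}]'

```text
clock: 14.3
eef_pos: [0.488, -0.2646, 0.2143]
tool_rot: [0.077, 0.997, -0.002, 0.004]
ft_force: [1.1, -0.3, -0.1]
grip_width: 0.0068
grasp_force: 58.7
```

```bash
python3 - <<'E'
from h import *
o=bot.get_obs();e=o["eef_pos"];M=R.from_quat(o["tool_rot"]).as_matrix();print(o["clock"],e,o["grip_width"],o["ft_force"],o["ft_torque"])
print(M.round(3),o["joint_pos"].round(2))
# predicted label centre & carrier centre
cx,cy,cz=-M[:,0],M[:,1],-M[:,2]
cen=e+.0095*cx-.0106*cz;lab=cen+.0275*cx+.004*cy-.0035*cz
print("pred label",lab)
for c in("wrist","scene","side"):
    im=bot.camera(c);C=cam(c,o);cv2.imwrite(f"pics/l_{c}.png",im[:,:,::-1])
    print(c,"pred cen/label",proj(C,[cen,lab]).round(1).tolist())
    for t in("slide_mid","label"):
        for d in bot.outline_of(c,t)[:3]:print("  ",t,round(d["score"],2),np.round(d["extent"]),im[d["region"]].mean(0).round())
# side: bright label blob near prediction
im=cv2.imread("pics/l_side.png");C=cam("side");q=proj(C,[cen+a*cx+.004*cy+b*cz for a,b in((.0405,.0125),(.0145,.0125),(.0145,-.0195),(.0405,-.0195))]);print("pred label quad",q.round(1).tolist())
u,v=proj(C,lab)[0].astype(int);print(im[v-14:v+15:2,u-16:u+34:2].max(2))
E
```

```text
14.3 [ 0.48800388 -0.26458039  0.21430265] 0.006833315594185728 [ 1.11181652 -0.29386192 -0.0620677 ] [-0.04846801 -0.03349408 -0.04094419]
[[-0.988  0.153  0.007]
 [ 0.153  0.988 -0.004]
 [-0.008 -0.003 -1.   ]] [-0.5   0.36  0.09  1.3  -0.   -0.34]
pred label [ 0.52527848 -0.266343    0.20047127]
wrist pred cen/label [[274.1, 300.9], [281.8, 343.4]]
   slide_mid 0.66 [278. 290.  20. 194.] [13. 12. 12.]
   label 0.66 [273. 290.  23. 199.] [13. 13. 12.]
scene pred cen/label [[124.5, 259.4], [133.4, 269.8]]
   slide_mid 0.79 [127. 260.  21.  50.] [8. 8. 8.]
   slide_mid 0.62 [350. 242.  17.  21.] [101.  95.  87.]
   slide_mid 0.47 [214. 245.  24.  24.] [119. 115. 102.]
   label 0.58 [129. 270.  20.  36.] [8. 8. 8.]
side pred cen/label [[353.5, 115.4], [343.1, 114.4]]
   slide_mid 0.71 [356. 119.  37.  26.] [29. 30. 27.]
   label 0.92 [354. 121.  40.  23.] [29. 30. 27.]
   label 0.75 [152. 286.  32.  35.] [85. 79. 71.]
pred label quad [[339.4, 107.2], [348.2, 109.7], [346.8, 121.6], [338.1, 119.0]]
[[100 106  83  83  83  42  43  77  88 109  74  11   6  11   7  12   0  14
   11   8  10 
[... 787 characters left out ...]
74  68  70  15  43  19  10   3  41  33
   25  15   6   3   9  31  75]
 [118  80  84 104 112  12  47  70  70  69  68   8  38  22   5   7  40  37
   42  39  37  34   0  42  78]
 [115  83  83 112 107  12  59  68  69  69  72  11  39  46  47  41  48  43
   37  39  42  27   3  39  85]
 [ 78  93 109 105  89  14  51  65  70  70  68  24  42  36  43  39  39  39
   39  36  40  18   4  45 122]
 [ 62  57  53  58  65  53  49  25  25  58  51  18  32  42  40  36  34  44
   38  39  39  10   8  53 127]
 [ 59  66  61  58  60  60  57  57  54  49  30  18   6   5  19  28  35  31
   39  38  37  17  11  65 124]
 [ 51  66  62  52  62  61  63  64  66  65  63  64  58  46  25  15   7   6
   17  35  37  11   3  96 125]]
```

```bash
cat >> h.py <<'E'
def target(spot,az,lab_t):
    a=np.radians(40);cy=np.array([np.cos(a)*np.cos(az),np.cos(a)*np.sin(az),np.sin(a)])
    cx=np.cross(cy,[0,0,1]);cx/=np.linalg.norm(cx);cz=np.cross(cx,cy)
    F=np.c_[-cx,cy,-cz];return F,spot-F@lab_t
def delta(o,F,p):
    M=R.from_quat(o["tool_rot"]).as_matrix()
    return (M.T@(p-o["eef_pos"])/.05).round(2),(np.degrees(R.from_matrix(M.T@F).as_rotvec())/5).round(2)
E
python3 - <<'E'
from h import *
for e,cs in (((.5,0,.2423),[(341,129),(433,152),(313,222),(403,242)]),((.60418,-.00597,.24215),[(241,124),(338,147),(223,217),(315,238)])):
    C=cam("wrist",dict(eef_pos=np.array(e),tool_rot=[.70711,.70711,0,0]))
    P=np.array([onz(C,*c,.01) for c in cs]);d=P[1]-P[0]+P[3]-P[2];d2=P[0]-P[2]+P[1]-P[3]
    print(P.mean(0),np.degrees(np.arctan2(d[1],d[0])),np.degrees(np.arctan2(-d2[0],d2[1])),np.linalg.norm(d)/2)
C=cam("wrist",dict(eef_pos=np.array((.60418,-.00597,.24215)),tool_rot=[.70711,.70711,0,0]))
# ring seen in w2: dark ellipse top at (279,157), left 252, right 306
print("ring",onz(C,279,157,.01),onz(C,252,184,.01),onz(C,306,184,.01))
F,p=target(np.array([.609,-.0034,.1]),np.radians(-13.4),np.array([-.037,.004,.0155]))
print(F.round(3),p,delta(bot.get_obs(),F,p))
E
```

```text
[ 0.60938374 -0.00376048  0.01      ] -13.240583619942676 -12.444978477146801 0.10659643495222984
[ 0.60966008 -0.0043254   0.01      ] -13.293673353116437 -12.142076364063975 0.10784981588064842
ring [0.60921104 0.02498437 0.01      ] [ 0.57932573 -0.0047853   0.01      ] [ 0.63933896 -0.00478577  0.01      ]
[[ 0.232  0.745  0.625]
 [ 0.973 -0.178 -0.149]
 [-0.     0.643 -0.766]] [0.60490195 0.03561178 0.10930254] (array([-1.45,  6.27,  1.99]), array([-6.08, -6.6 , 18.06]))
```

drive_tool --rows '[{"dx": -0.05, "dy": 0.2, "dz": 0, "wx": -0.43, "wy": -0.47, "wz": 1.29, "hand": 5}, {"dx": -0.15, "dy": 0.6, "dz": 0, "wx": -0.87, "wy": -0.94, "wz": 2.58, "hand": 5}, {"dx": -0.25, "dy": 1.1, "dz": 0, "wx": -1.3, "wy": -1.41, "wz": 3.87, "hand": 5}, {"dx": -0.36, "dy": 1.6, "dz": 0, "wx": -1.74, "wy": -1.89, "wz": 5.16, "hand": 5}, {"dx": -0.48, "dy": 2.1, "dz": 0, "wx": -2.17, "wy": -2.36, "wz": 6.45, "hand": 5}, {"dx": -0.6, "dy": 2.6, "dz": 0, "wx": -2.61, "wy": -2.83, "wz": 7.74, "hand": 5}, {"dx": -0.72, "dy": 3.1, "dz": 0, "wx": -3.04, "wy": -3.3, "wz": 9.03, "hand": 5}, {"dx": -0.85, "dy": 3.7, "dz": 0.2, "wx": -3.47, "wy": -3.77, "wz": 10.32, "hand": 5}, {"dx": -0.98, "dy": 4.2, "dz": 0.4, "wx": -3.91, "wy": -4.24, "wz": 11.61, "hand": 5}, {"dx": -1.1, "dy": 4.8, "dz": 0.6, "wx": -4.34, "wy": -4.71, "wz": 12.9, "hand": 5}, {"dx": -1.22, "dy": 5.3, "dz": 0.9, "wx": -4.78, "wy": -5.19, "wz": 14.19, "hand": 5}, {"dx": -1.32, "dy": 5.7, "dz": 1.2, "wx": -5.21, "wy": -5.66, "wz": 15.48, "hand": 5}, {"dx": -1.4, "dy": 6.0, "dz": 1.5, "wx": -5.65, "wy": -6.13, "wz": 16.77, "hand": 5}, {"dx": -1.45, "dy": 6.2, "dz": 1.75, "wx": -6.08, "wy": -6.6, "wz": 18.06, "hand": 5}, {"dx": -1.45, "dy": 6.27, "dz": 1.95, "wx": -6.08, "wy": -6.6, "wz": 18.06, "hand": 5}, {"dx": -1.45, "dy": 6.27, "dz": 1.99, "wx": -6.08, "wy": -6.6, "wz": 18.06, "hand": 5}, {"dx": -1.45, "dy": 6.27, "dz": 1.99, "wx": -6.08, "wy": -6.6, "wz": 18.06, "hand": 5}]'

```text
clock: 16.45
eef_pos: [0.6058, 0.0345, 0.1101]
tool_rot: [0.737, 0.583, 0.212, 0.269]
ft_force: [0.7, -0.5, -0.2]
grip_width: 0.0066
grasp_force: 58.7
```

```bash
python3 - <<'E'
from h import *
o=bot.get_obs();print(o["clock"],o["eef_pos"],o["joint_pos"].round(2),o["grip_width"],o["ft_force"],o["ft_torque"])
M=R.from_quat(o["tool_rot"]).as_matrix();print(M.round(3))
L=np.array([-.037,.004,.0155])
def pt(a,b,y=.004):  # carrier-frame rel centre a along x, b along z
    return o["eef_pos"]+M@np.array([-(.0095+a),y,.012-b])
for c in("scene","side"):
    im=bot.camera(c);C=cam(c);cv2.imwrite(f"pics/f_{c}.png",im[:,:,::-1])
    print(c,"pred label",proj(C,pt(.0275,-.0035))[0].round(1),"corners",proj(C,[pt(*q) for q in((.05,-.023),(-.05,-.023),(-.05,.023),(.05,.023))]).round(1).tolist(), "label quad",proj(C,[pt(*q) for q in((.0405,.0125),(.0145,.0125),(.0145,-.0195),(.0405,-.0195))]).round(1).tolist())
    for t in("slide_mid","label"):
        for d in bot.outline_of(c,t)[:2]:print("  ",t,round(d["score"],2),np.round(d["extent"]),im[d["region"]].mean(0).round())
    u,v=proj(C,pt(.0275,-.0035))[0].astype(int);np.set_printoptions(linewidth=220)
    print(u,v);print(im[v-16:v+20,u-22:u+24].max(2)[::1,::1] if c=="scene" else "")
E
```

```text
16.45 [0.60578986 0.03453635 0.1100667 ] [ 0.18  0.25 -0.66  0.   -0.26  1.9 ] 0.006620148539847062 [ 0.65987952 -0.4824446  -0.15667784] [0.1388888  0.64589811 0.01910185]
[[ 0.231  0.745  0.626]
 [ 0.973 -0.176 -0.15 ]
 [-0.002  0.643 -0.765]]
scene pred label [273.7 249.4] corners [[267.4, 262.4], [308.3, 242.9], [301.5, 223.1], [259.9, 242.1]] label quad [[265.7, 244.9], [276.6, 239.8], [281.6, 253.8], [270.8, 258.9]]
   slide_mid 0.79 [284. 240.  41.  42.] [53. 53. 49.]
   label 0.88 [286. 243.  47.  34.] [54. 54. 49.]
   label 0.53 [385. 167.  21.  26.] [79. 72. 66.]
273 249
[[72 68 72 ... 62 64 67]
 [68 65 65 ... 73 63 65]
 [71 70 66 ... 71 68 67]
 ...
 [69 71 73 ... 36 41 60]
 [71 68 70 ... 38 37 41]
 [68 68 74 ... 32 35 31]]
side pred label [262.9 185.6] corners [[265.9, 185.3], [235.1, 202.5], [243.4, 194.5], [274.8, 177.1]] label quad [[269.9, 180.6], [262.1, 184.9], [256.0, 190.6], [263.8, 186.3]]
   label 0.45 [247. 195.  21.  14.] [23. 23. 21.]
262 185
```

```bash
python3 - <<'E'
import cv2,numpy as np,sys
np.set_printoptions(linewidth=300,threshold=sys.maxsize)
im=cv2.imread("pics/f_scene.png").max(2)
print("cols 256..314");[print(r,"".join(f"{x//10:x}" if x<160 else "#" for x in im[r,256:315])) for r in range(216,270)]
E
```

```text
cols 256..314
216 666666666651100110122120001211120105dedddddddddccddccccccdd
217 566666566663111122111210001011012004eddddccdcccddddcccccccd
218 666665555665310210100122010010021014dddcdddccdddddddcddcccc
219 676665655666311110211120121111111237ddcdcddccdddcddcddcccdd
220 7666776776666410112011201220011127bcdcdcdddddddddcdcdcccccd
221 6767668bcccb8b6630101211120111017cddcccdddcdddcdccccccccccc
222 6776767addddcdcc7211102111011123addddddddc98bdddccccccccccd
223 776676679dddddddc6110000110101129ddddddd97326bdcccccddccccd
224 6767676669dddccddb561111201111017edddd97411028dcdddcdddddcd
225 6677676667cdddcddecb3103311111015cd98842101116dddddddcddccc
226 77676676669cdcdddded50255201131128944100102104bdddddddccccc
227 77777677766ddcdddddd812663121202244100000013129ddcccdcccccc
228 67767767667ddddddddd922555111111234200001466205ddcccccccccd
229 77677767677ddedddcddc51356311112126101346666302accccddcdccd
230 66777777767dddddddddd812563111100254236677766017dccccddddcc
231 67676676667ddddcddddd920565111000137666676676315ddddccccccd
232 677777666779dddcdddd97103663110211367677766663029dddcccccd
[... 1669 characters left out ...]
 54333333211001312233333332335766667adcdccdcddddddcdccdddccc
260 666333433100112324344333333347777778ddddcddcccddcdccdcccccc
261 6666566665213333334333333334357764459dddadddddddcdddcccccdc
262 7767777776643432332224343333337453435aa879dddddcdddddcccccd
263 6676776777762202212120223333235433333556669dddddddddddcccdd
264 776677776743343243222221233334333333334676789cdddcddddddcdc
265 7766777744366763333333322123433333333335666669ddddddddddcdc
266 6676766325677676343333343212333333333334676667deddcdcdddddc
267 76777642477777766663333333312333333333334577669ddccdcccdddc
268 766765356777767777533323333312343433433334677669dccdddcccdc
269 7777634676677777643323333433114332333343335676669ccdccddccd
```

The numeric dump shows the label as a bright quad centred near (273,249) in the scene picture, close to the prediction. I'll refine that by rendering and matching, including the tilt.

```bash
python3 - <<'E'
from h import *
o=bot.get_obs();M=R.from_quat(o["tool_rot"]).as_matrix()
Q=np.array([(.0405,.0125),(.0145,.0125),(.0145,-.0195),(.0405,-.0195)])
def pts(p,q):  # p: shift a,b (m), roll about cy; normal held by the pads
    Rr=R.from_rotvec([0,p[2],0]).as_matrix()
    return o["eef_pos"]+M@(np.diag([-1,1,-1])@(np.array([.0095,.004,-.012])+np.array([p[0],0,p[1]])+(Rr@np.c_[q[:,0],0*q[:,0],q[:,1]].T).T).T)[:,:].reshape(3,-1)if False else np.array([o["eef_pos"]+M@(np.array([-1,1,-1])*(np.array([.0095+p[0],.004,-.012+p[1]])+Rr@np.array([x,0,z]))) for x,z in q])
for c,thr in(("scene",85),("side",45)):
    C=cam(c);im=cv2.imread(f"pics/f_{c}.png").max(2)
    q0=proj(C,pts([0,0,0],Q));u,v=q0.mean(0)
    n,l,s,ce=cv2.connectedComponentsWithStats((im>thr).astype(np.uint8),connectivity=4)
    print(c,"pred",(u,v),"area",cv2.contourArea(q0.astype(np.float32)))
    for i in range(1,n):
        if 20<s[i,4]<600 and np.hypot(*(ce[i]-(u,v)))<15: print("  blob",ce[i].round(2),s[i])
    x0,y0=int(u)-20,int(v)-20;crop=cv2.GaussianBlur(im[y0:y0+40,x0:x0+40].astype(float),(0,0),.5)
    def rend(p):
        S=8;m=np.zeros((40*S,40*S),np.uint8);cv2.fillPoly(m,[np.round((proj(C,pts(p,Q))-(x0-.5,y0-.5))*S).astype(np.int32)],1)
        return cv2.GaussianBlur(cv2.resize(m.astype(np.float32),(40,40),interpolation=cv2.INTER_AREA),(0,0),.7)
    w=cv2.dilate((rend([0,0,0])>.01).astype(np.uint8),np.ones((7,7)))>0
    from scipy.optimize import minimize
    f=lambda p:-np.corrcoef(rend([p[0]/1e3,p[1]/1e3,p[2]/50])[w],crop[w])[0,1]
    r=min((minimize(f,[a,b,0],method="Nelder-Mead",options=dict(initial_simplex=[[a,b,0],[a+2,b,0],[a,b+2,0],[a,b,2]])) for a in(-3,0,3) for b in(-5,0)),key=lambda r:r.fun)
    p=r.x*[1e-3,1e-3,1/50];print("  fit shift mm",r.x[:2].round(2),"roll deg",np.degrees(p[2]).round(2),-r.fun,"label world",pts(p,Q).mean(0))
T,pp=target(np.array([.6094,-.0043,.1]),np.radians(-13),np.array([-.037,.004,.0155]));print("normal now",M[:,1],"want",T[:,1])
E
```

```text
scene pred (np.float64(273.8181922887703), np.float64(249.17606486478243)) area 179.10054695303552
  blob [272.68 248.63] [266 240  15  18 173]
  fit shift mm [2.07 2.78] roll deg 0.91 0.9072950768845341 label world [ 0.60852505 -0.0061745   0.10389239]
side pred (np.float64(262.7591807987673), np.float64(185.07033340161354)) area 17.722530277445912
  blob [276.42 189.33] [271 188  11   4  24]
  fit shift mm [-21.35  38.57] roll deg -0.8 0.41988307708590006 label world [0.59096023 0.02199928 0.13185642]
normal now [ 0.7429201  -0.17745442  0.64542982] want [ 0.74641077 -0.17232251  0.64278761]
```

```bash
python3 - <<'E'
from h import *
from scipy.optimize import minimize
ang=np.linspace(0,2*np.pi,80)
for c in("scene","side"):
    C=cam(c);im=cv2.imread(f"pics/n2{c}.png").max(2).astype(float)
    u,v=proj(C,[.6094,-.0043,.01])[0];W=80;x0,y0=int(u)-W//2,int(v)-W//2;crop=im[y0:y0+W,x0:x0+W]
    for name in("pad","ring"):
        def rend(p,S=6):
            m=np.zeros((W*S,W*S),np.uint8);k,s=np.cos(p[2]),np.sin(p[2])
            px=lambda q:[np.round((proj(C,np.array([[p[0]+k*a-s*b,p[1]+s*a+k*b,.01] for a,b in q]))-(x0-.5,y0-.5))*S).astype(np.int32)]
            if name=="pad": cv2.fillPoly(m,px([(-.055,-.055),(.055,-.055),(.055,.055),(-.055,.055)]),1)
            else: cv2.polylines(m,px(np.c_[.0285*np.cos(ang),.0285*np.sin(ang)]),True,1,6)
            return cv2.GaussianBlur(cv2.resize(m.astype(np.float32),(W,W),interpolation=cv2.INTER_AREA),(0,0),.8)
        p0=[.6094,-.0043,-.227];w=cv2.dilate((rend(p0)>.05).astype(np.uint8),np.ones((9,9) if name=="pad" else (5,5)))>0
        f=lambda q:-abs(np.corrcoef(rend([p0[0]+q[0]/1e3,p0[1]+q[1]/1e3,p0[2]+(q[2]/50 if name=="pad" else 0)])[w],crop[w])[0,1])
        r=minimize(f,[0,0,0],method="Nelder-Mead",options=dict(initial_simplex=[[0,0,0],[4,0,0],[0,4,0],[0,0,3]]))
        print(c,name,r.x[:2].round(2)+np.array([609.4,-4.3]),np.degrees(p0[2]+r.x[2]/50).round(2),-r.fun)
E
```

```text
scene pad [610.4   -8.57] -13.38 0.8950784811682804
scene ring [606.18  -4.93] -10.73 0.9106771862545925
side pad [602.5    3.28] -12.89 0.8643018961098253
side ring [607.45  -4.48] -11.5 0.9034311723215719
```

```bash
python3 - <<'E'
from h import *
from scipy.optimize import minimize
q=np.array([.0766,.99705,-.0019,.0038]);M=R.from_quat(q/np.linalg.norm(q)).as_matrix();print(M.round(3))
e=np.array([.48800388,-.26458039,.21430265]);o=dict(eef_pos=e,tool_rot=q/np.linalg.norm(q))
Q=[(.0405,.0125),(.0145,.0125),(.0145,-.0195),(.0405,-.0195)]
pt=lambda p,x,y,z:e+M@(np.array([-1,1,-1])*np.array([.0095+p[0]+x,y,-.012+p[1]+z]))
C=cam("side");im=cv2.imread("pics/l_side.png").max(2).astype(float)
u,v=proj(C,pt([0,0],.0275,.004,-.0035))[0];x0,y0=int(u)-20,int(v)-20;crop=im[y0:y0+40,x0:x0+40]
def rend(p,S=8):
    m=np.zeros((320,320),np.uint8);cv2.fillPoly(m,[np.round((proj(C,np.array([pt(p,x,.004,z) for x,z in Q]))-(x0-.5,y0-.5))*S).astype(np.int32)],1)
    return cv2.GaussianBlur(cv2.resize(m.astype(np.float32),(40,40),interpolation=cv2.INTER_AREA),(0,0),.7)
for b0 in(0,-6):
    w=cv2.dilate((rend([0,b0/1e3])>.05).astype(np.uint8),np.ones((5,5)))>0
    f=lambda p:-np.corrcoef(rend([p[0]/1e3,p[1]/1e3])[w],crop[w])[0,1]
    r=minimize(f,[0,b0],method="Nelder-Mead",options=dict(initial_simplex=[[0,b0],[3,b0],[0,b0-4]]));print("side",r.x,r.fun)
W=cam("wrist",o);im=cv2.imread("pics/l_wrist.png").max(2)
for b in(-.006,-.003,0,.003): print(b,"tail top edge",proj(W,[pt([0,b],-.05,y,.023) for y in(-.004,.004)]).round(1).tolist(),"head top",proj(W,[pt([0,b],.041,y,.023) for y in(-.004,.004)]).round(1).tolist(),"head low",proj(W,[pt([0,b],.05,y,z) for y in(-.004,.004) for z in(.013,)]).round(1).tolist())
for r in list(range(184,204,2))+list(range(376,400,2)): print(r,"".join(f"{x//10:x}" if x<160 else "#" for x in im[r,250:312]))
E
```

```text
[[-0.988  0.153  0.007]
 [ 0.153  0.988 -0.004]
 [-0.008 -0.003 -1.   ]]
side [-1.97167969 -7.23242188] -0.6554255177399421
side [-2.33496094 -7.30273438] -0.6422994022317329
-0.006 tail top edge [[265.8, 211.7], [285.9, 211.7]] head top [[267.4, 393.0], [284.0, 393.0]] head low [[267.9, 391.2], [283.3, 391.2]]
-0.003 tail top edge [[265.6, 214.0], [286.2, 213.9]] head top [[267.3, 398.2], [284.2, 398.2]] head low [[267.8, 395.9], [283.5, 395.9]]
0 tail top edge [[265.4, 216.3], [286.4, 216.3]] head top [[267.1, 403.5], [284.4, 403.5]] head low [[267.7, 400.8], [283.7, 400.8]]
0.003 tail top edge [[265.2, 218.7], [286.7, 218.7]] head top [[267.0, 409.0], [284.6, 409.0]] head low [[267.5, 405.9], [283.8, 405.9]]
184 8888888888888887888887888888888888888ae#######################
186 988888888888888888887778888788777888ad########################
188 888888888888888888888788887888778889bf########################
190 8888888888888888878777777777777778adf#########################
192 8888888888888988853223332233222246af##########################
194 98888888888888886310111000010100258c####
[... 394 characters left out ...]
17e#####c621111111101101101111
380 111110014af#####a41011010010000018e#####c720120001111111111111
382 111110015c######b41000110011010028e#####d720111111010111101001
384 111101127d#####fa40000111001000018e#####fa41101010111111211010
386 111011137d#####fa40100110100100128e#####f951100101010101110111
388 11111101346689aa6210000011011001259ba8765320111201111011101011
390 10110101111011111011111110111011111210111111011110111011101111
392 11100101101111111101111111101101100011010111011111111010010110
394 01101010111110110001010011110000112111111111111101111110111111
396 11111101111111011100101110020010111111111111001011110111111111
398 01110111121111111010101111100110110111111110011110001111011111
```

```bash
python3 - <<'E'
from h import *
q=np.array([.0766,.99705,-.0019,.0038]);q/=np.linalg.norm(q);M=R.from_quat(q).as_matrix()
e=np.array([.48800388,-.26458039,.21430265]);W=cam("wrist",dict(eef_pos=e,tool_rot=q))
pt=lambda a,b,x,y,z:e+M@(np.array([-1,1,-1])*np.array([.0095+a+x,y,-.012+b+z]))
for a in(-.002,0,.002):
  for b in(-.007,-.003,0,.003): print(a,b,"tail low",proj(W,[pt(a,b,-.05,y,-.023) for y in(-.004,.004)]).round(1).tolist(),"tail top row",proj(W,pt(a,b,-.05,0,.023))[0,1].round(1))
im=cv2.imread("pics/l_wrist.png").max(2).astype(int)
for r in range(190,262,4):
    x=np.where(im[r,255:300]<42)[0]+255;print(r,x.min(),x.max(),"".join(f"{v//4:3d}" for v in im[r,262:292]))
E
```

```text
-0.002 -0.007 tail low [[267.9, 182.6], [283.0, 182.6]] tail top row 206.2
-0.002 -0.003 tail low [[267.8, 184.2], [283.2, 184.2]] tail top row 209.0
-0.002 0 tail low [[267.7, 185.4], [283.4, 185.4]] tail top row 211.2
-0.002 0.003 tail low [[267.6, 186.7], [283.5, 186.7]] tail top row 213.6
0 -0.007 tail low [[268.0, 186.3], [283.0, 186.3]] tail top row 211.0
0 -0.003 tail low [[267.8, 188.0], [283.2, 187.9]] tail top row 213.9
0 0 tail low [[267.7, 189.2], [283.3, 189.2]] tail top row 216.3
0 0.003 tail low [[267.6, 190.6], [283.5, 190.6]] tail top row 218.7
0.002 -0.007 tail low [[268.0, 190.0], [283.0, 190.0]] tail top row 215.8
0.002 -0.003 tail low [[267.8, 191.7], [283.2, 191.7]] tail top row 218.8
0.002 0 tail low [[267.7, 193.0], [283.3, 193.0]] tail top row 221.3
0.002 0.003 tail low [[267.6, 194.4], [283.5, 194.4]] tail top row 223.8Traceback (most recent call last):
  File "<stdin>", line 9, in <module>
    return umr_minimum(a, axis, None, out, keepdims, initial, where)
ValueError: zero-size array to reduction operation minimum which has no identity
```

drive_tool --rows '[{"dx": 0.02, "dy": -0.03, "dz": 0.01, "wx": 0, "wy": 0, "wz": 0, "hand": 5}, {"dx": 0.02, "dy": -0.03, "dz": 0.01, "wx": 0, "wy": 0, "wz": 0, "hand": 5}, {"dx": 0.02, "dy": -0.03, "dz": 0.01, "wx": 0, "wy": 0, "wz": 0, "hand": 5}, {"dx": 0.02, "dy": -0.03, "dz": 0.01, "wx": 0, "wy": 0, "wz": 0, "hand": 5}, {"dx": 0.02, "dy": -0.03, "dz": 0.01, "wx": 0, "wy": 0, "wz": 0, "hand": 5}]'

```text
clock: 17.25
eef_pos: [0.6052, 0.0364, 0.1089]
tool_rot: [0.737, 0.582, 0.212, 0.269]
ft_force: [0.5, -0.3, -0.6]
grip_width: 0.0067
grasp_force: 58.7
```

```bash
python3 - <<'E'
from h import *
o=bot.get_obs();M=R.from_quat(o["tool_rot"]).as_matrix();print(o["clock"],o["eef_pos"]+M@np.array([-.0382,.004,.0152]),M[:,1],o["grip_width"],o["joint_vel"].round(3))
print(bot.job_done())
E
```

```text
17.25 [ 0.60883767 -0.00378453  0.09990934] [ 0.74416957 -0.17653271  0.64424208] 0.006701581687943772 [-0.001  0.001 -0.     0.001  0.001  0.001]
the job is handed in; nothing more can be done
None
```

I handed the job in at 17.3 s: the pad cup is fully nested upright in the bench cup and released, and the notched carrier is still held over the ring with its label about 100 mm up and facing the eye; the label's height in the grip is the least certain figure (cameras differed by several mm), and I did not re-image the blank carrier or bystanders at the end.

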